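# Cross the analyser of the strain viewer

## Robot

A 7-joint arm with a two-finger parallel gripper is mounted at the origin on the work surface. World frame = base frame: x ahead of the robot, y to its left, z up, the work surface at z = 0. Lengths are in m, angles in rad, forces in N, time in s.
With the tool pointing down it reaches from about 0.4 to 0.85 m from the base axis. Payload 4.5 kg.
Tool frame: the origin (TCP) lies midway between the tips of the shut fingers; the grasp point (between the pads) lies 19 mm behind it; x points along the fingers, z is the direction in which the jaws open and shut, and the axes are right-handed (so a half turn about x gives the same grasp; the last joint's range is limited). The gripper opens to 88 mm and grips with 3 to 60 N. Pads are 18 mm wide; open, the fingers measure 123 mm over their backs; the gripper's body (75 mm by 187 mm) begins 45 mm behind the grasp point.
Start: joints at [-1.29, 0.689, -0.195, 1.565, 0.157, 0.902, -0.215], TCP at [0.153, 0.606, 0.216] pointing down, gripper open.
Joint ranges: [-3.01, 3.01], [-0.46, 2.08], [-1.47, 1.51], [0.13, 2.56], [-1, 4.14], [0.04, 2.09], [-2.66, 2.66]. Speed limits (rad/s): [2.57, 2.57, 3.14, 3.14, 3.14, 3.14, 3.14].

## Interface

Orientations are given as a unit quaternion [w, x, y, z].
In Python, from workcell import manip, imaging, hand_in gives the robot as it stands.
- The arm moves only by the shell command python3 -m handwheel 'ROWS' [OPENING] [FORCE]. ROWS is JSON, a list that holds one entry, the list of rows, each a list of 6 numbers: the shift along the world's x, y, z in m, then the turn, a rotation vector about the world's x, y, z in degrees. In form: [[[dx, dy, dz, rx, ry, rz], ...]]. A call has 1 to 12 rows; each row is the pose to reach, as a shift and turn from the pose commanded when the call began; what a row does not reach only later rows make up. A row lasts 1/12 s, in which the tool goes at most 41.7 mm and 7.16 degrees, less where a joint would pass 70% of its speed; a pose out of reach is approached as far as the arm can. A call with a gripper value outside its range is refused whole. OPENING is the finger opening in m, from 0 to 0.0881, set as the call begins (- or left out, the last holds). The fingers move at their own pace and stop on an object; FORCE is the grip in N (left out, the last holds). Time passes only in rows, so rows that repeat a pose let the fingers close. It gives the time, the measured TCP pose, the force and the opening at its end, in the units of the state.
- manip.sense(): the state, without advancing time (a new reading comes with each control period).
- imaging.get_image(name): name is "scene" or "top" or "wrist"; returns a dict with "pixels" (420x560x3 uint8, red, green, blue), "vertical_fov" (degrees; the focal length in pixels is half the picture's height over the tangent of half this angle, whatever the lens; pixels are square), "cx", "cy" (the principal point, pixels), "dist_coeffs" ([k1, k2, p1, p2, k3] as OpenCV has them; the pictures are not rectified), "position" and "orientation" of the camera in the world. Camera axes: x right, y up, looking along -z (the intrinsics and any distortion apply to the point x, -y, -z); pixel columns grow to the right and rows downward; lengths in m; the calibration is good to about 2 mm. A picture is of the moment at which its call begins. There is no depth.
- hand_in(): hands the job in, once; it reports no verdict.
The state is a dict: "t": time; "qpos": joint angles; "dq": joint speeds; "joint_torque": joint torques, N m; "eef_pos": TCP position; "ee_rot": TCP orientation; "ft_force": force on the tool from outside, world axes, zero at the start; "moment": the same for the moment, N m; "width": opening from 0.0 (shut) to 1.0 (fully open).
Only numpy, scipy, OpenCV 4.12 (cv2) and the standard library are available. Lean on these libraries where they do the work, as an engineer would, in place of code of your own. Each camera call takes 0.05 s, during which the arm holds its last target. There are 200 camera calls.

## Task

Get the glass strain viewer ready for a plain dark-field check of the tumbler standing on its light: push the short lower lever on its head (the quarter-wave plate) back all the way against its rear stop, and push the long upper lever (the analyser) around until it points at the zero line, the one longest line of the scale. Leave the tumbler, the vase and the bench tools where they are.

Things in the scene. Friction and masses are not known exactly. Their poses are not given: they have to be found in the camera images.
- viewer: strain viewer (polariscope), fixed to the bench. Origin on its vertical optical axis at bench height; -x is its front, z up. Grey lamp house from x = -85 to +130 mm, 165 mm wide, 52 mm high; 22 mm column at x = +106 mm; round head of radius 78 mm on the axis, from 190 to 228 mm high. Two levers stick out of slots in the side of the head; nothing stands above it but a window rim (next entry)
- scale_centre (a point): centre of the round scale face, on the optical axis, 228 mm above the bench. Here a flat black-rimmed window 100 mm across stands 6 mm higher than the scale
- zero_mark (a point): outer end of the zero line: on the rim of the scale face, at the front of the viewer, 78 mm from the axis. The zero line is 27 mm long and 3 mm wide; the other scale lines, every 10 degrees from 20 degrees on one side to 90 on the other, are 11 mm long and thin
- analyser (a joint): angle of the long upper lever about the axis (rad): 0 when it points at the zero line (viewer's front, -x); grows counter-clockwise from above, towards the viewer's -y side; stops at -0.52 and 1.62. Starts between 0.6 and 1.4. Stiff: about 2 N at the post moves it, and it stays where it is left
- analyser_post (a point): middle of the upright black finger post on the long upper lever's end, 124 mm from the axis; 16 mm thick, from 217 to 245 mm above the bench. It stands on a flat radial steel arm 8 mm wide, 212 to 217 mm above the bench
- waveplate (a joint): angle of the short lower lever (rad): 0 against its rear stop (a short steel pin on the head's rim), where it points 105 degrees clockwise (from above) of the viewer's front, to its +y side and a little back; grows counter-clockwise, towards the front, up to 1.2. Starts between 0.6 and 1.1. Stiff: about 2 N at the post moves it, and it stays where it is left
- waveplate_post (a point): middle of the upright black finger post on the short lower lever's end, 108 mm from the axis; 16 mm thick, from 204 to 228 mm above the bench. It stands on a flat radial steel arm 8 mm wide, 199 to 204 mm above the bench
- tumbler: clear glass tumbler, 72 mm across, 92 mm high, standing on the lit field of the viewer under the head; origin at the centre of its underside. To be left alone
- vase: green glass bud vase, 88 mm across, 165 mm high, on the bench at the viewer's +y side; origin at the centre of its underside. To be left alone
- jacks: steel glassblower's jacks, 245 mm long, 60 mm wide and 17 mm high, lying on the bench at the viewer's -y side; origin at the middle, on the bench. To be left alone
- block: wooden shaping block like a ladle: round dark cup 90 mm across and 52 mm high, handle 20 mm thick reaching 190 mm from its origin along its -x, on a small foot; on the bench at the viewer's -y side; origin under the middle of the cup. To be left alone

How it is judged:
At the end, for the whole second after the job is handed in: the long upper lever rests within 0.055 rad (3 degrees) of the zero line, the short lower lever rests within 0.07 rad (4 degrees) of its rear stop, and the tumbler (15 mm), vase, jacks and block (20 mm) are where they began (value of joint analyser between -0.055 and 0.055 rad and value of joint waveplate below 0.07 rad and velocity of joint analyser between -0.02 and 0.02 rad/s and velocity of joint waveplate between -0.02 and 0.02 rad/s and distance of tumbler from where it was at the start of the episode below 0.015 m and distance of each of vase, jacks, block from where it was at the start of the episode below 0.02 m); the robot touches nothing.
It fails at once if the tumbler is shifted, lifted or tipped (distance of tumbler from where it was at the start of the episode above 0.015 m or angle between tumbler's own z axis and vertical above 0.3 rad).
It fails at once if the vase is shifted, lifted or tipped (distance of vase from where it was at the start of the episode above 0.02 m or angle between vase's own z axis and vertical above 0.3 rad).
It fails at once if the jacks or the block are shifted or lifted (distance of any of jacks, block from where it was at the start of the episode above 0.02 m).
It also fails if it takes over 61 s, if anything falls off the work surface, if the arm or the gripper's body presses on something with over 40 N, if the wrist force passes 120 N, or if a joint passes its speed limit or range.

## Working session

There is one attempt and no reset: what is moved stays moved. The work goes in short steps, Python scripts to look and compute and a shell command to move; the robot and the scene stay as the last step left them, time stands still between calls to the robot, and variables do not carry over. Pictures are saved under pics/ and viewed, about 8 in all and at most 12, crops included, and the job is handed in when it is done.

```bash
mkdir -p pics; ls
cat > h.py <<'E'
import numpy as np, cv2
from workcell import manip, imaging
from scipy.spatial.transform import Rotation as R
def K(im):
    f=im["pixels"].shape[0]/2/np.tan(np.radians(im["vertical_fov"])/2)
    return np.array([[f,0,im["cx"]],[0,f,im["cy"]],[0,0,1]])
def rot(im):
    q=im["orientation"]; return R.from_quat([q[1],q[2],q[3],q[0]]).as_matrix()
def ray(im,u,v):
    p=cv2.undistortPoints(np.array([[[u,v]]],float),K(im),np.array(im["dist_coeffs"],float))[0,0]
    return np.array(im["position"]),rot(im)@np.array([p[0],-p[1],-1])
def plane(im,u,v,z):
    o,d=ray(im,u,v); return o+d*(z-o[2])/d[2]
def proj(im,P):
    c=(np.atleast_2d(P)-np.array(im["position"]))@rot(im); c=c*[1,-1,-1]
    return cv2.projectPoints(c,np.zeros(3),np.zeros(3),K(im),np.array(im["dist_coeffs"],float))[0][:,0]
def get(n,fn=None):
    im=imaging.get_image(n)
    im["pixels"]=np.asarray(im["pixels"])
    if fn: cv2.imwrite("pics/"+fn,im["pixels"][:,:,::-1])
    return im
E
python3 - <<'E'
from h import *
import pickle
for n in("scene","top"):
    im=get(n,n+"1.png"); pickle.dump(im,open(n+"1.pkl","wb")); print(n,im["position"],im["orientation"],im["vertical_fov"],im["dist_coeffs"])
print(manip.sense())
E
```

```text
pics
scene [ 1.35205426 -0.66558637  0.82222979] [0.80725441 0.42861795 0.20099913 0.35245754] 48.818860535148715 [-0.12645388  0.          0.          0.          0.        ]
top [ 0.42443231 -0.00556022  1.48635037] [ 0.7159468   0.04352221 -0.04609955 -0.69527033] 44.88811943685429 [-0.14685037  0.          0.          0.          0.        ]
{'t': 0.1, 'qpos': array([-1.29022405,  0.68986055, -0.19450177,  1.56622786,  0.15731463,
        0.90246894, -0.21508541]), 'dq': array([-0.00015332, -0.0016296 , -0.00097389, -0.00336248, -0.0015975 ,
       -0.00089858,  0.00078606]), 'joint_torque': array([-3.67616391e-03, -5.28499997e+01, -1.27177164e+00, -1.53836793e+01,
       -5.26296452e-02,  2.01359770e-03,  5.41133977e-05]), 'eef_pos': array([0.15258618, 0.60548637, 0.21561772]), 'ee_rot': array([ 0.55730942, -0.43506464,  0.55812446,  0.43430641]), 'ft_force': array([ 0.1836623 ,  0.02004318, -0.08964875]), 'moment': array([-5.40080572e-02, -7.88454038e-03,  4.79410129e-05]), 'width': 0.9995630727006319}
```

View pics/top1.png

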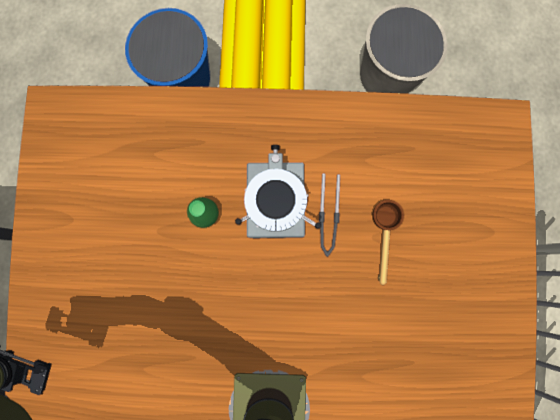

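View pics/scene1.png

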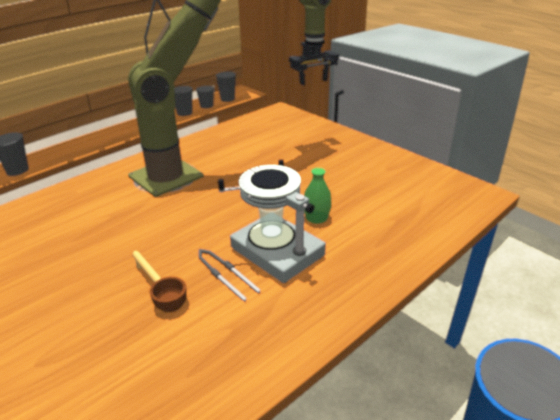

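Run:
```python
from h import *
import pickle
im=pickle.load(open("top1.pkl","rb")); p=im["pixels"]
c=p[140:260,180:350]; cv2.imwrite("pics/c1.png",cv2.resize(c,(800,565),interpolation=cv2.INTER_CUBIC)[:,:,::-1])
w=((p.min(2)>190)*255).astype(np.uint8); w[:150]=0;w[250:]=0;w[:,:235]=0;w[:,315:]=0
cs=max(cv2.findContours(w,cv2.RETR_EXTERNAL,cv2.CHAIN_APPROX_NONE)[0],key=cv2.contourArea)
e=cv2.fitEllipse(cv2.convexHull(cs)); print(e); C=plane(im,*e[0],.228); print("centre",C)
print("radius", [np.linalg.norm(plane(im,*q[0],.228)-C).round(4) for q in cv2.convexHull(cs)[::4]])
d=((p.max(2)<60)*255).astype(np.uint8); d[:140]=0;d[245:]=0;d[:,:225]=0;d[:,335:]=0
n,l,s,ce=cv2.connectedComponentsWithStats(d)
for i in range(1,n):
  if s[i,4]>6: print(s[i],ce[i],plane(im,*ce[i],.236)-C)
g=p[...,1].astype(int)-p[...,0]; n,l,s,ce=cv2.connectedComponentsWithStats(((g>30)*255).astype(np.uint8))
for i in range(1,n):
  if s[i,4]>30: print("green",s[i],ce[i],plane(im,*ce[i],.1))
```

```text
((275.7467956542969, 199.81053161621094), (61.59782028198242, 65.14514923095703), 120.75164794921875)
centre [ 0.57799242 -0.00190153  0.228     ]
radius [np.float64(0.0806), np.float64(0.0777), np.float64(0.0765), np.float64(0.0757), np.float64(0.08), np.float64(0.08), np.float64(0.0802)]
[271 145   8   5  34] [274.70588235 146.76470588] [0.13325825 0.00657384 0.008     ]
[257 181  37  37 153] [274.81699346 198.09150327] [0.00324611 0.00240727 0.008     ]
[319 214   2   6   8] [319.25 216.5 ] [-0.0393332  -0.10870864  0.008     ]
[236 219   5   5  21] [238.0952381  221.04761905] [-0.05648296  0.09125223  0.008     ]
[315 222   6   6  24] [317.95833333 224.875     ] [-0.06015592 -0.10592764  0.008     ]
green [125   8  83  78 783] [167.43678161  50.30140485] [1.0223553  0.32670902 0.1       ]
green [188 198  30  29 682] [202.1627566  211.93548387] [0.55407457 0.19947273 0.1       ]
```

View pics/c1.png

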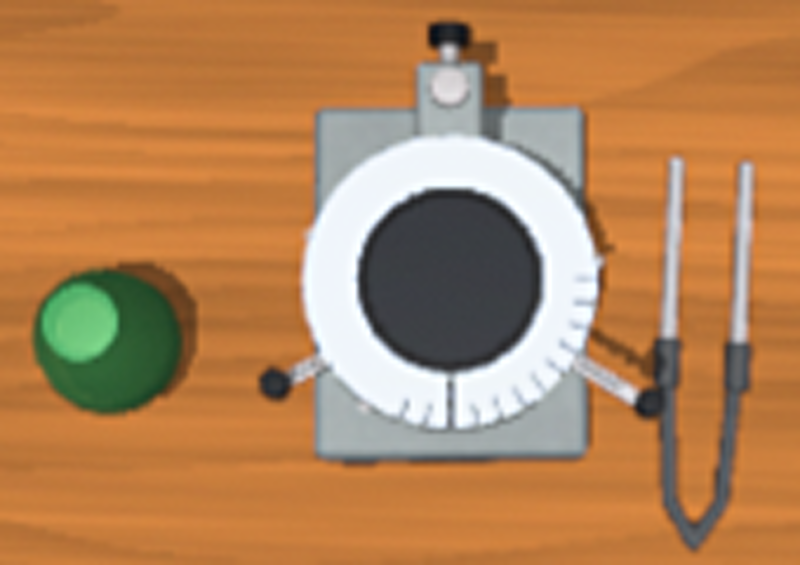

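Run:
```python
from h import *
import pickle
im=pickle.load(open("top1.pkl","rb"))
f=lambda u,v,z: plane(im,180+(u+.5)/800*170-.5,140+(v+.5)/565*120-.5,z)
C=f(451,279,.234);C2=f(451,282,.228); Z=f(450,428,.228); Z0=f(450,374,.228)
print(C,C2,Z,Z0,"zero dir deg",np.degrees(np.arctan2(*(Z-Z0)[1::-1])))
for a,b in(((316,110),(316,457)),((584,110),(585,457))):
  d=f(*b,.052)-f(*a,.052); print("edge",f(*a,.052),np.degrees(np.arctan2(d[1],d[0])))
for n,q,z in(("an",(651,403),.245),("wp",(275,384),.228),("col",(449,84),.228)):
  P=f(*q,z); d=P-C; print(n,P,np.linalg.norm(d[:2]),np.degrees(np.arctan2(d[1],d[0])))
q=manip.sense()["ee_rot"]; print(R.from_quat([q[1],q[2],q[3],q[0]]).as_matrix().round(3))
```

```text
[ 0.57960672 -0.00109706  0.234     ] [ 0.5787498  -0.00112311  0.228     ] [ 0.50141123 -0.00288527  0.228     ] [ 0.52988904 -0.00204214  0.228     ] zero dir deg -178.30415667422915
edge [0.70351712 0.08497318 0.052     ] -177.89818637911182
edge [ 0.70840886 -0.07851139  0.052     ] -178.5379249400103
an [ 0.51636807 -0.10707342  0.245     ] 0.12341035399373015 -120.8255456552028
wp [0.52183791 0.09007495 0.228     ] 0.1079331801072418 122.3593461878222
col [0.68553896 0.0031216  0.228     ] 0.10601620726155572 2.2805500156804333
[[-0.    -0.97   0.244]
 [-0.002  0.244  0.97 ]
 [-1.    -0.    -0.002]]
```

```bash
python3 -m handwheel '[[[0,0,0.04,0,0,0],[0,0,0.08,0,0,0],[0.02,-0.03,0.084,0,0,5],[0.04,-0.06,0.084,0,0,10],[0.06,-0.09,0.084,0,0,15],[0.08,-0.12,0.084,0,0,20],[0.1,-0.15,0.084,0,0,25],[0.12,-0.18,0.084,0,0,30],[0.14,-0.21,0.084,0,0,35],[0.155,-0.24,0.084,0,0,40],[0.17,-0.267,0.084,0,0,40],[0.17,-0.267,0.084,0,0,40]]]' 0 20
python3 -m handwheel '[[[0.02,-0.03,0,0,0,4],[0.04,-0.06,0,0,0,8],[0.06,-0.09,0,0,0,12],[0.08,-0.12,0,0,0,16],[0.1,-0.15,0,0,0,20],[0.12,-0.18,0,0,0,24],[0.14,-0.21,0,0,0,24],[0.155,-0.24,0,0,0,24],[0.17,-0.267,0,0,0,24],[0.17,-0.267,0,0,0,24]]]'
```

```text
t: 1.1
eef_pos: [0.3262, 0.3319, 0.2996]
ee_rot: [-0.377, 0.599, -0.38, -0.596]
ft_force: [0.4, -0.2, -0.8]
width: 0.116
t: 1.93
eef_pos: [0.4953, 0.0651, 0.2995]
ee_rot: [-0.245, 0.663, -0.247, -0.662]
ft_force: [0.2, -0.5, -0.4]
width: 0.002
```

```bash
python3 -m handwheel '[[[0,0,-0.03,0,0,0],[0,0,-0.06,0,0,0],[0,0,-0.08,0,0,0],[0,0,-0.0915,0,0,0],[0,0,-0.0915,0,0,0],[0,0,-0.0915,0,0,0]]]'
python3 - <<'E'
from h import *
s=manip.sense();q=s["ee_rot"]
m=R.from_quat([q[1],q[2],q[3],q[0]]).as_matrix();print(m.round(3))
C=np.array([.579,-.001]);print(s["eef_pos"],s["ft_force"],s["qpos"])
p=s["eef_pos"][:2]
for a in range(140,72,-4):
  r=.110; print(a,(C+r*np.array([np.cos(np.radians(a)),np.sin(np.radians(a))])-p).round(4))
im=get("wrist","w1.png")
E
```

```text
t: 2.43
eef_pos: [0.4922, 0.0728, 0.2085]
ee_rot: [0.242, -0.664, 0.243, 0.665]
ft_force: [-0.7, -0.3, 0.5]
width: 0.002
[[-0.001 -0.644 -0.765]
 [ 0.    -0.765  0.644]
 [-1.     0.001  0.001]]
[0.49222605 0.07277041 0.20854647] [-0.69712803 -0.32067028  0.50354092] [ 0.03280504  0.55938225 -0.42495799  1.94287885  0.34089424  0.71089877
  1.8454383 ]
140 [ 0.0025 -0.0031]
136 [0.0076 0.0026]
132 [0.0132 0.008 ]
128 [0.0191 0.0129]
124 [0.0253 0.0174]
120 [0.0318 0.0215]
116 [0.0386 0.0251]
112 [0.0456 0.0282]
108 [0.0528 0.0308]
104 [0.0602 0.033 ]
100 [0.0677 0.0346]
96 [0.0753 0.0356]
92 [0.0829 0.0362]
88 [0.0906 0.0362]
84 [0.0983 0.0356]
80 [0.1059 0.0346]
76 [0.1134 0.033 ]
```

View pics/w1.png

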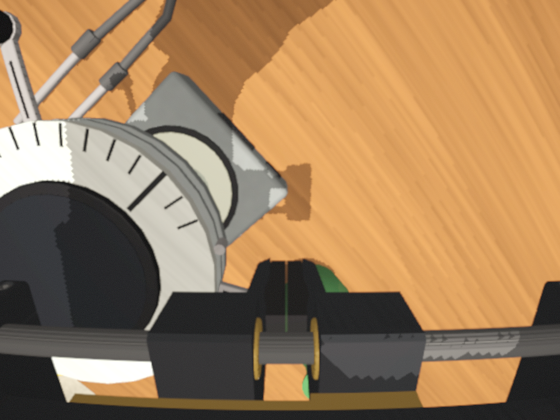

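```bash
python3 -m handwheel '[[[0.0076,0.0026,0,0,0,-4],[0.0132,0.008,0,0,0,-8],[0.0191,0.0129,0,0,0,-12],[0.0253,0.0174,0,0,0,-16],[0.0318,0.0215,0,0,0,-20],[0.0386,0.0251,0,0,0,-24],[0.0456,0.0282,0,0,0,-28],[0.0528,0.0308,0,0,0,-32],[0.0602,0.033,0,0,0,-36],[0.0677,0.0346,0,0,0,-40],[0.0753,0.0356,0,0,0,-44],[0.0753,0.0356,0,0,0,-44]]]'
python3 - <<'E'
from h import *
s=manip.sense();C=np.array([.579,-.001]);p=s["eef_pos"][:2];d=p-C
print(p,np.linalg.norm(d),np.degrees(np.arctan2(d[1],d[0])),s["ft_force"])
for a in range(96,78,-2):
  r=.110; print(a,(C+r*np.array([np.cos(np.radians(a)),np.sin(np.radians(a))])-p).round(4))
E
```

```text
t: 3.48
eef_pos: [0.5701, 0.1088, 0.2103]
ee_rot: [-0.476, 0.525, -0.473, -0.524]
ft_force: [0.5, -0.5, 0.1]
width: 0.002
[0.57009685 0.10882854] 0.11018881444778701 94.63449709347829 [ 0.48782906 -0.54169087  0.14076067]
96 [-0.0026 -0.0004]
94 [ 0.0012 -0.0001]
92 [0.0051 0.0001]
90 [0.0089 0.0002]
88 [0.0127 0.0001]
86 [ 0.0166 -0.0001]
84 [ 0.0204 -0.0004]
82 [ 0.0242 -0.0009]
80 [ 0.028  -0.0015]
```

```bash
python3 -m handwheel '[[[0.004,0,0,0,0,-2],[0.008,0,0,0,0,-4],[0.012,0,0,0,0,-6],[0.015,0,0,0,0,-8],[0.015,0,0,0,0,-8]]]'
python3 -m handwheel '[[[0.002,0,0,0,0,-1],[0.004,-0.0002,0,0,0,-2],[0.004,-0.0002,0,0,0,-2]]]'
python3 - <<'E'
from h import *
im=get("top"); p=im["pixels"]
cv2.imwrite("pics/c2.png",cv2.resize(p[140:260,180:350],(800,565),interpolation=cv2.INTER_CUBIC)[:,:,::-1])
E
```

```text
t: 3.9
eef_pos: [0.5837, 0.1076, 0.209]
ee_rot: [0.51, -0.49, 0.51, 0.49]
ft_force: [-0.1, -0.6, -0.1]
width: 0.007
t: 4.15
eef_pos: [0.5873, 0.1074, 0.2088]
ee_rot: [0.518, -0.481, 0.518, 0.481]
ft_force: [0.0, -0.1, 0.0]
width: 0.003
```

View pics/c2.png

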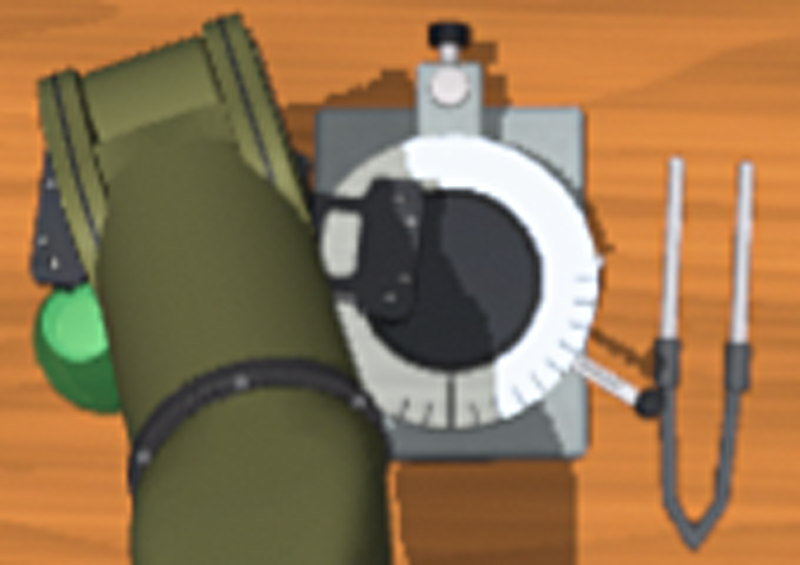

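```bash
python3 -m handwheel '[[[0.003,-0.0002,0,0,0,-1],[0.003,-0.0002,0,0,0,-1]]]'
python3 - <<'E'
from h import *
s=manip.sense();C=np.array([.579,-.001]);d=s["eef_pos"][:2]-C;print(np.linalg.norm(d),np.degrees(np.arctan2(d[1],d[0])),s["ft_force"],s["moment"])
im=get("scene"); p=im["pixels"]
x,y=210,120
cv2.imwrite("pics/s2.png",cv2.resize(p[y:y+105,x:x+140],(800,600),interpolation=cv2.INTER_CUBIC)[:,:,::-1])
a=np.radians(76.8); k=800/140
P=[[C[0]+.108*np.cos(a),C[1]+.108*np.sin(a),.228],[.522,.09,.228],list(s["eef_pos"])]
print((proj(im,P)-[x,y])*k)
E
```

```text
t: 4.37
eef_pos: [0.5905, 0.1072, 0.2089]
ee_rot: [0.522, -0.477, 0.522, 0.477]
ft_force: [0.3, 0.2, 0.1]
width: 0.003
0.10884974972861049 83.95887894297532 [0.31773246 0.2258875  0.10182276] [ 0.03387528  0.01067056 -0.02751844]
[[540.46333233 279.10016516]
 [398.02672021 229.94674277]
 [524.52341535 302.75439533]]
```

View pics/s2.png

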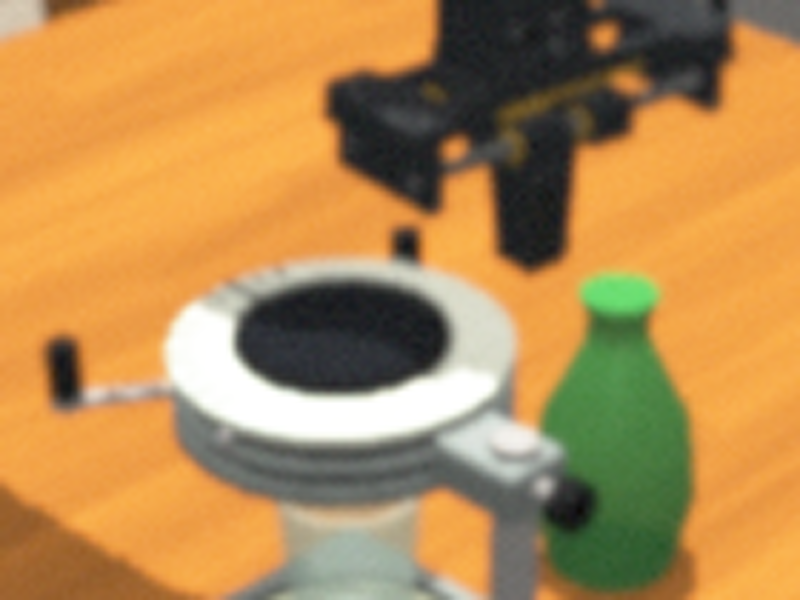

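Run:
```python
from h import *
import pickle
s=pickle.load(open("scene1.pkl","rb"));t=pickle.load(open("top1.pkl","rb"))
T=np.array([.1526,.6055,.2156]);j=np.array([.244,.97,0])*.05
for z in(0,.019,.064): print(z,proj(s,[T+j+[0,0,z],T-j+[0,0,z]]).round(1).tolist(),proj(t,[T+j+[0,0,z],T-j+[0,0,z]]).round(1).tolist())
a=cv2.resize(s["pixels"][30:100,280:350],(400,400),interpolation=cv2.INTER_CUBIC)
b=cv2.resize(t["pixels"][340:410,0:70],(400,400),interpolation=cv2.INTER_CUBIC)
cv2.imwrite("pics/ab.png",np.hstack([a,b])[:,:,::-1])
```

```text
0 [[323.2, 85.8], [301.4, 90.2]] [[15.6, 352.5], [50.4, 365.1]]
0.019 [[323.3, 81.2], [301.4, 85.4]] [[12.1, 353.7], [47.2, 366.5]]
0.064 [[323.7, 70.0], [301.5, 74.0]] [[3.2, 356.6], [39.3, 370.0]]
```

View pics/ab.png

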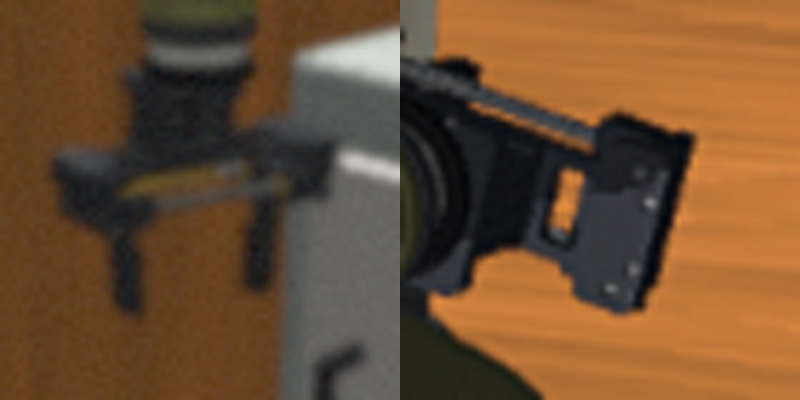

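The picture shows the post still at (403,230), where it started. The fingertips are at (533,262), about 20 mm higher than the reported TCP, and the start images agree. So the sweep passed just over the post. I'll go back and push lower.

```bash
python3 -m handwheel '[[[0,0,0.03,0,0,6],[-0.015,-0.005,0.03,0,0,12],[-0.03,-0.01,0.03,0,0,18],[-0.045,-0.015,0.03,0,0,24],[-0.06,-0.02,0.03,0,0,30],[-0.075,-0.03,0.03,0,0,36],[-0.0957,-0.0375,0.03,0,0,42],[-0.0957,-0.0375,0.03,0,0,48],[-0.0957,-0.0375,0.03,0,0,55],[-0.0957,-0.0375,0,0,0,55],[-0.0957,-0.0375,-0.019,0,0,55],[-0.0957,-0.0375,-0.019,0,0,55]]]'
python3 - <<'E'
from h import *
s=manip.sense();print(s["eef_pos"],s["ft_force"])
C=np.array([.579,-.001]);p=s["eef_pos"][:2]
for a in range(140,72,-4):
  print(a,(C+.11*np.array([np.cos(np.radians(a)),np.sin(np.radians(a))])-p).round(4))
im=get("scene"); p=im["pixels"]; T=s["eef_pos"]
w=get("wrist","w2.png")
print("zero line in wrist, predicted", proj(w,[[.5014,-.0029,.228],[.5299,-.002,.228],[.579,-.001,.234]]))
x,y=210,120;k=800/140; print((proj(im,[T])-[x,y])*k)
c=cv2.resize(p[y:y+105,x:x+140],(400,300),interpolation=cv2.INTER_CUBIC)
cv2.imwrite("pics/s3.png",np.hstack([c,cv2.resize(w["pixels"],(400,300),interpolation=cv2.INTER_AREA)])[:,:,::-1])
E
```

```text
t: 5.42
eef_pos: [0.492, 0.0688, 0.1872]
ee_rot: [0.241, -0.662, 0.244, 0.666]
ft_force: [-0.2, 0.3, 0.2]
width: 0.006
[0.49200027 0.06883325 0.18717772] [-0.17456613  0.34036574  0.18854798]
140 [0.0027 0.0009]
136 [0.0079 0.0066]
132 [0.0134 0.0119]
128 [0.0193 0.0168]
124 [0.0255 0.0214]
120 [0.032  0.0254]
116 [0.0388 0.029 ]
112 [0.0458 0.0322]
108 [0.053  0.0348]
104 [0.0604 0.0369]
100 [0.0679 0.0385]
96 [0.0755 0.0396]
92 [0.0832 0.0401]
88 [0.0908 0.0401]
84 [0.0985 0.0396]
80 [0.1061 0.0385]
76 [0.1136 0.0369]
zero line in wrist, predicted [[158.65229826 188.49232053]
 [116.01800991 231.91342521]
 [ 46.06752609 302.03358486]]
[[325.95040308 297.57675202]]
```

View pics/s3.png

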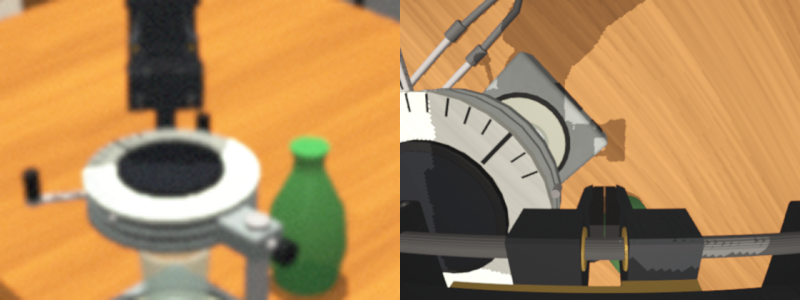

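```bash
python3 -m handwheel '[[[0.0079,0.0066,0.002,0,0,-4],[0.0134,0.0119,0.002,0,0,-8],[0.0193,0.0168,0.002,0,0,-12],[0.0255,0.0214,0.002,0,0,-16],[0.032,0.0254,0.002,0,0,-20],[0.0388,0.029,0.002,0,0,-24],[0.0458,0.0322,0.002,0,0,-28],[0.0458,0.0322,0.002,0,0,-28]]]'
python3 - <<'E'
from h import *
s=manip.sense();print(s["eef_pos"],s["ft_force"])
C=np.array([.579,-.001]);p=s["eef_pos"][:2]
for a in range(112,72,-4):
  print(a,(C+.11*np.array([np.cos(np.radians(a)),np.sin(np.radians(a))])-p).round(4))
im=get("top")["pixels"];b=im[140:260,180:350]
p=get("scene")["pixels"];x,y=210,120
c=cv2.resize(p[y:y+105,x:x+140],(400,300),interpolation=cv2.INTER_CUBIC)
cv2.imwrite("pics/s4.png",np.hstack([c,cv2.resize(b,(400,300),interpolation=cv2.INTER_CUBIC)])[:,:,::-1])
E
```

```text
t: 6.18
eef_pos: [0.5416, 0.1018, 0.1933]
ee_rot: [-0.397, 0.586, -0.396, -0.584]
ft_force: [-0.5, -1.6, -0.4]
width: 0.003
[0.5416183  0.10183798 0.19325461] [-0.5093751  -1.56535189 -0.39573707]
112 [-0.0038 -0.0008]
108 [0.0034 0.0018]
104 [0.0108 0.0039]
100 [0.0183 0.0055]
96 [0.0259 0.0066]
92 [0.0335 0.0071]
88 [0.0412 0.0071]
84 [0.0489 0.0066]
80 [0.0565 0.0055]
76 [0.064  0.0039]
```

View pics/s4.png

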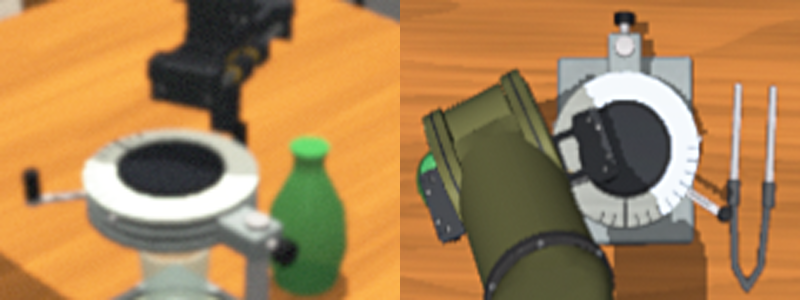

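```bash
python3 -m handwheel '[[[0.0034,0.0018,0,0,0,-4],[0.0108,0.0039,-0.001,0,0,-8],[0.0183,0.0055,-0.002,0,0,-12],[0.0259,0.0066,-0.002,0,0,-16],[0.0335,0.0071,-0.002,0,0,-20],[0.0374,0.0071,-0.002,0,0,-22],[0.0374,0.0071,-0.002,0,0,-22]]]'
python3 -m handwheel '[[[0.0035,0,0,0,0,-2],[0.0035,0,0,0,0,-2]]]'
python3 -m handwheel '[[[0.003,-0.0004,0,0,0,-2],[0.003,-0.0004,0,0,0,-2]]]'
```

```text
t: 6.87
eef_pos: [0.5777, 0.1093, 0.1902]
ee_rot: [0.501, -0.5, 0.5, 0.5]
ft_force: [-1.5, 0.1, 0.3]
width: 0.004
t: 7.03
eef_pos: [0.5809, 0.1093, 0.19]
ee_rot: [0.51, -0.49, 0.509, 0.491]
ft_force: [-1.3, 0.2, 0.9]
width: 0.007
t: 7.2
eef_pos: [0.5842, 0.1091, 0.1899]
ee_rot: [0.518, -0.481, 0.518, 0.481]
ft_force: [-2.2, 0.7, 0.1]
width: 0.005
```

```bash
python3 -m handwheel '[[[0.003,-0.0003,0,0,0,-1],[0.003,-0.0003,0,0,0,-1]]]'
python3 -m handwheel '[[[0.003,-0.0003,0,0,0,-1],[0.003,-0.0003,0,0,0,-1]]]'
python3 -m handwheel '[[[0.003,-0.0003,0,0,0,-1],[0.003,-0.0003,0,0,0,-1]]]'
```

```text
t: 7.37
eef_pos: [0.5874, 0.1087, 0.1898]
ee_rot: [0.522, -0.477, 0.522, 0.477]
ft_force: [-1.4, 0.4, 1.1]
width: 0.007
t: 7.53
eef_pos: [0.5877, 0.1087, 0.1896]
ee_rot: [0.525, -0.471, 0.527, 0.474]
ft_force: [-6.5, 1.3, 5.1]
width: 0.004
t: 7.7
eef_pos: [0.5877, 0.1088, 0.1895]
ee_rot: [0.527, -0.465, 0.533, 0.471]
ft_force: [-13.1, 1.7, 9.9]
width: 0.008
```

```bash
python3 -m handwheel '[[[-0.015,0,0,0,0,0],[-0.03,0,0,0,0,0],[-0.03,0,0.04,0,0,0],[-0.03,0,0.08,0,0,0],[-0.03,0,0.1,0,0,0],[-0.035,-0.04,0.1,0,0,0],[-0.04,-0.08,0.1,0,0,0],[-0.04,-0.12,0.1,0,0,0],[-0.04,-0.16,0.1,0,0,0],[-0.042,-0.2,0.1,0,0,0],[-0.042,-0.23,0.1,0,0,0],[-0.042,-0.23,0.1,0,0,0]]]'
python3 - <<'E'
from h import *
s=manip.sense();q=s["ee_rot"];m=R.from_quat([q[1],q[2],q[3],q[0]]).as_matrix();print(m.round(3),np.degrees(np.arctan2(m[1,2],m[0,2])))
p=s["eef_pos"][:2];C=np.array([.579,-.001]);print(s["eef_pos"],s["qpos"],s["ft_force"])
a=np.radians(-105);print(C+.124*np.array([np.cos(a),np.sin(a)])-p)
im=get("top","t5.png")
f=lambda u,v,z: plane(im,180+(u+.5)/800*170-.5,140+(v+.5)/565*120-.5,z)
d=((im["pixels"].max(2)<60)*255).astype(np.uint8); d[:140]=0;d[245:]=0;d[:,:225]=0;d[:,335:]=0
n,l,st,ce=cv2.connectedComponentsWithStats(d)
for i in range(1,n):
  if st[i,4]>6:
    e=plane(im,*ce[i],.228)[:2]-C; print(st[i],ce[i],np.linalg.norm(e),np.degrees(np.arctan2(e[1],e[0])))
E
```

```text
t: 8.7
eef_pos: [0.5505, -0.1324, 0.29]
ee_rot: [0.532, -0.467, 0.534, 0.462]
ft_force: [-0.3, -0.6, -0.5]
width: 0.007
[[ 0.001 -0.991  0.137]
 [-0.007  0.137  0.991]
 [-1.    -0.002 -0.007]] 82.12589245019214
[ 0.55045745 -0.13244259  0.29001686] [ 0.20676592  0.52163364 -0.09197746  1.6551902   0.06370593  0.96560183
  1.52415746] [-0.25852143 -0.59354341 -0.53950148]
[-0.00355102  0.01166779]
[271 145   8   5  34] [274.70588235 146.76470588] 0.1342085043153917 2.4502971339033506
[315 163  15  82 266] [323.60150376 209.28947368] 0.12265606579820988 -99.98638739541916
[257 181  37  37 118] [272.77966102 197.77966102] 0.00769502260314878 59.76451821711792
[232 186   5   6  21] [233.76190476 188.80952381] 0.10754933068981608 77.32917987629108
```

```bash
python3 -m handwheel '[[[-0.0035,0.008,-0.02,0,0,-7],[-0.0035,0.008,-0.05,0,0,-7],[-0.0035,0.008,-0.075,0,0,-7],[-0.0035,0.008,-0.087,0,0,-7],[-0.0035,0.008,-0.087,0,0,-7],[-0.0035,0.008,-0.087,0,0,-7]]]'
python3 - <<'E'
from h import *
s=manip.sense();print(s["eef_pos"],s["ft_force"])
C=np.array([.579,-.001]);p=s["eef_pos"][:2]
for a in range(-105,-186,-5):
  print(a,(C+.126*np.array([np.cos(np.radians(a)),np.sin(np.radians(a))])-p).round(4))
E
```

```text
t: 9.25
eef_pos: [0.548, -0.1129, 0.2027]
ee_rot: [0.558, -0.435, 0.557, 0.435]
ft_force: [0.1, 0.5, 1.4]
width: 0.006
[ 0.54796476 -0.11293633  0.20273928] [0.08421681 0.4507603  1.37377271]
-105 [-0.0016 -0.0098]
-110 [-0.0121 -0.0065]
-115 [-0.0222 -0.0023]
-120 [-0.032   0.0028]
-125 [-0.0412  0.0087]
-130 [-0.05    0.0154]
-135 [-0.0581  0.0228]
-140 [-0.0655  0.0309]
-145 [-0.0722  0.0397]
-150 [-0.0781  0.0489]
-155 [-0.0832  0.0587]
-160 [-0.0874  0.0688]
-165 [-0.0907  0.0793]
-170 [-0.0931  0.0901]
-175 [-0.0945  0.101 ]
-180 [-0.095   0.1119]
-185 [-0.0945  0.1229]
```

```bash
python3 -m handwheel '[[[-0.0016,-0.0098,0,0,0,0],[-0.0121,-0.0065,0,0,0,-5],[-0.0222,-0.0023,0,0,0,-10],[-0.032,0.0028,0,0,0,-15],[-0.0412,0.0087,0,0,0,-20],[-0.05,0.0154,0,0,0,-25],[-0.0581,0.0228,0,0,0,-30],[-0.0655,0.0309,0,0,0,-35],[-0.0722,0.0397,0,0,0,-40],[-0.0781,0.0489,0,0,0,-45],[-0.0832,0.0587,0,0,0,-50],[-0.0832,0.0587,0,0,0,-50]]]'
python3 - <<'E'
from h import *
s=manip.sense();C=np.array([.579,-.001]);d=s["eef_pos"][:2]-C
print(np.linalg.norm(d),np.degrees(np.arctan2(d[1],d[0])),s["ft_force"])
for a in range(-155,-181,-3):
  print(a,(.126*np.array([np.cos(np.radians(a)),np.sin(np.radians(a))])-d).round(4))
b=get("top")["pixels"][140:260,180:350]
w=get("wrist")["pixels"]
cv2.imwrite("pics/s6.png",np.hstack([cv2.resize(w,(400,300),interpolation=cv2.INTER_AREA),cv2.resize(b,(400,300),interpolation=cv2.INTER_CUBIC)])[:,:,::-1])
E
```

```text
t: 10.25
eef_pos: [0.4651, -0.0546, 0.2042]
ee_rot: [0.69, -0.158, 0.688, 0.158]
ft_force: [0.7, 0.1, 0.1]
width: 0.007
0.12589602365313723 -154.82246828293935 [0.68000965 0.09790353 0.07718131]
-155 [-0.0003  0.0003]
-158 [-0.0029  0.0064]
-161 [-0.0052  0.0125]
-164 [-0.0072  0.0188]
-167 [-0.0088  0.0252]
-170 [-0.0102  0.0317]
-173 [-0.0111  0.0382]
-176 [-0.0118  0.0448]
-179 [-0.012   0.0514]
```

View pics/s6.png

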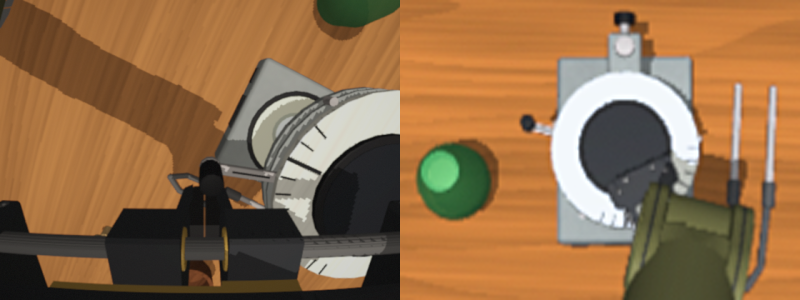

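```bash
python3 -m handwheel '[[[-0.0029,0.0064,0,0,0,-3],[-0.0052,0.0125,0,0,0,-6],[-0.0072,0.0188,0,0,0,-9],[-0.0088,0.0252,0,0,0,-12],[-0.0098,0.0295,0,0,0,-14],[-0.0098,0.0295,0,0,0,-14],[-0.0098,0.0295,0,0,0,-14]]]'
python3 - <<'E'
from h import *
s=manip.sense();C=np.array([.579,-.001]);d=s["eef_pos"][:2]-C
print(np.linalg.norm(d),np.degrees(np.arctan2(d[1],d[0])),s["ft_force"])
im=get("top");d=((im["pixels"].max(2)<60)*255).astype(np.uint8); d[:140]=0;d[260:]=0;d[:,:225]=0;d[:,335:]=0
n,l,st,ce=cv2.connectedComponentsWithStats(d)
for i in range(1,n):
  if st[i,4]>6:
    e=plane(im,*ce[i],.245)[:2]-C; print(st[i],ce[i],np.linalg.norm(e),np.degrees(np.arctan2(e[1],e[0])))
w=get("wrist","w7.png")
E
```

```text
t: 10.93
eef_pos: [0.4553, -0.0266, 0.2032]
ee_rot: [0.704, -0.074, 0.703, 0.074]
ft_force: [1.7, -0.7, -0.1]
width: 0.004
0.12631699560573997 -168.31710196063554 [ 1.74325669 -0.7029488  -0.12217992]
[271 145   8   5  34] [274.70588235 146.76470588] 0.13030648815207121 2.462487326675783
[257 181  37  32 155] [276.01290323 197.35483871] 0.003342930760950946 -25.24425681920691
[232 186   5   6  22] [233.77272727 188.81818182] 0.10556638446128218 78.43538061718844
[274 209  19  16 151] [283.94701987 215.84768212] 0.04756672580492772 -152.168860138065
[270 227   3   8   9] [270.88888889 230.66666667] 0.07979928261301109 173.7637405363466
[305 229   2   7   9] [305.22222222 231.44444444] 0.10896039410095133 -136.3220971729221
[260 253   5   7  12] [262.08333333 256.25      ] 0.14496269216121574 168.79543279208255
```

View pics/w7.png

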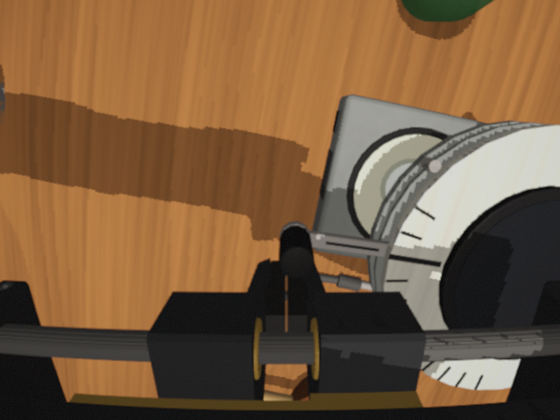

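Run:
```python
from h import *
w=get("wrist");C=np.array([.579,-.001])
ang=lambda d:np.degrees(np.arctan2(d[1],d[0]))
zo,zi=plane(w,390,257,.228),plane(w,440,264,.228)
a,b=plane(w,318,240,.217),plane(w,386,247,.217)
P=plane(w,298,260,.245)
print(zo,zi,ang((zo-zi)),ang(zo[:2]-C)); print(a,b,ang(a-b),ang(a[:2]-C),ang(b[:2]-C)); print(P,ang(P[:2]-C),np.linalg.norm(P[:2]-C))
```

```text
[ 0.50279297 -0.00456638  0.228     ] [ 0.52879851 -0.00324302  0.228     ] -177.08687835503684 -177.3205974989547
[ 0.46845771 -0.00729933  0.217     ] [ 0.503895   -0.00392838  0.217     ] -174.5661206923635 -176.73848606461482 -177.76714166585347
[ 0.45693223 -0.0070983   0.245     ] -177.13997695861335 0.12222000224805672
```

```bash
python3 -m handwheel '[[[-0.0005,0.002,0,0,0,-1],[-0.001,0.0045,0,0,0,-2],[-0.001,0.0045,0,0,0,-2],[-0.001,0.0045,0,0,0,-2]]]'
python3 -m handwheel '[[[0,-0.012,0,0,0,0],[0,-0.03,0,0,0,0],[0,-0.03,0.04,0,0,0],[0,-0.06,0.075,0,0,0],[0,-0.1,0.075,0,0,0],[0,-0.14,0.075,0,0,0],[0,-0.18,0.075,0,0,0],[0,-0.21,0.075,0,0,0],[0,-0.21,0.075,0,0,0]]]'
python3 - <<'E'
from h import *
im=get("top");p=im["pixels"]
d=((p.max(2)<60)*255).astype(np.uint8); d[:140]=0;d[260:]=0;d[:,:225]=0;d[:,300:]=0
n,l,st,ce=cv2.connectedComponentsWithStats(d);C=np.array([.579,-.001])
for i in range(1,n):
  if st[i,4]>6:
    for z in(.228,.245):
      e=plane(im,*ce[i],z)[:2]-C; print(st[i],ce[i],z,np.linalg.norm(e),np.degrees(np.arctan2(e[1],e[0])))
g=p[150:260,220:330]
cv2.imwrite("pics/c8.png",cv2.resize(g,(600,600),interpolation=cv2.INTER_CUBIC)[:,:,::-1])
E
```

```text
t: 11.42
eef_pos: [0.4541, -0.0214, 0.203]
ee_rot: [0.705, -0.061, 0.704, 0.061]
ft_force: [2.3, -1.1, 1.2]
width: 0.004
t: 12.17
eef_pos: [0.4513, -0.2384, 0.278]
ee_rot: [0.704, -0.059, 0.705, 0.056]
ft_force: [0.4, -0.3, -0.4]
width: 0.002
[271 145   8   5  33] [274.60606061 146.81818182] 0.228 0.13407340631344802 2.558998614937041
[271 145   8   5  33] [274.60606061 146.81818182] 0.245 0.13017327255485955 2.572945596814589
[257 181  37  37 131] [274.87022901 198.19083969] 0.228 0.003308932068441278 25.113985587532795
[257 181  37  37 131] [274.87022901 198.19083969] 0.245 0.0015827048469592689 56.76347548962075
[232 186   5   6  21] [233.76190476 188.80952381] 0.228 0.10754933068981608 77.32917987629108
[232 186   5   6  21] [233.76190476 188.80952381] 0.245 0.1055976151089679 78.42733410358488
[273 247   4   3   8] [274.125 247.75 ] 0.228 0.12024858832617413 -179.8020684324788
[273 247   4   3   8] [274.125 247.75 ] 0.245 0.12071244350646557 -179.7762507870319
```

View pics/c8.png

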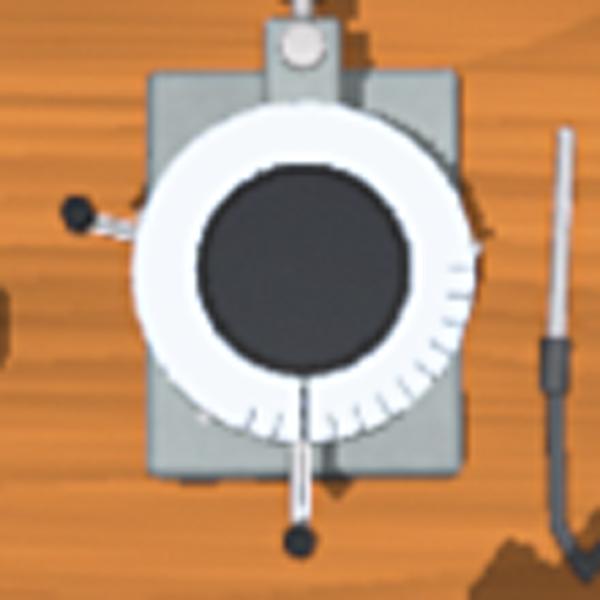

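Run:
```python
from h import *
ang=lambda d:np.degrees(np.arctan2(d[1],d[0]))%360
im=get("top");g=im["pixels"].astype(float).sum(2)
def cen(v0,v1,u0,u1,z,C=None,dark=True,thr=60):
    A=g[v0:v1,u0:u1]; W=np.clip((np.median(A)-A if dark else A-np.median(A))-thr,0,None); v,u=np.mgrid[v0:v1,u0:u1]
    c=((W*u).sum()/W.sum(),(W*v).sum()/W.sum()); return c,plane(im,*c,z)
p=im["pixels"]; d=((p.max(2)<90)*255).astype(np.uint8); d[:178]=0;d[222:]=0;d[:,:250]=0;d[:,300:]=0
e=cv2.fitEllipse(max(cv2.findContours(d,0,1)[0],key=cv2.contourArea)); C=plane(im,*e[0],.234)[:2];print("window centre",e[0],C)
pc,P=cen(242,256,266,284,.245); print("post",pc,P,np.linalg.norm(P[:2]-C),ang(P[:2]-C))
for v in range(220,230,3):
    zc,Z=cen(v,v+3,272,280,.228,thr=30); print("zero",zc,Z,ang(Z[:2]-C))
for v in range(233,245,3):
    zc,Z=cen(v,v+3,269,282,.217,dark=False,thr=90); print("arm",zc,Z,ang(Z[:2]-C))
```

```text
window centre (275.19305419921875, 198.89602661132812) [ 5.79505290e-01 -4.77526726e-04]
post (np.float64(274.4102904879438), np.float64(248.82931460034175)) [ 0.4556876  -0.00224333  0.245     ] 0.12383027668525579 180.81705639721855
zero (np.float64(275.3369391025641), np.float64(221.19230769230768)) [ 0.52454194 -0.00246286  0.228     ] 182.0686835794289
zero (np.float64(275.34345625451914), np.float64(224.09110629067246)) [ 0.51733851 -0.00269218  0.228     ] 182.04026404783255
zero (np.float64(275.35792549306063), np.float64(226.95763330898467)) [ 0.5102242  -0.00293849  0.228     ] 182.03437149600705
zero (np.float64(276.06090304515226), np.float64(230.44347217360868)) [ 0.50163356 -0.00493385  0.228     ] 183.27525943400178
arm (np.float64(275.17857142857144), np.float64(234.0280612244898)) [ 0.49329157 -0.00299045  0.217     ] 181.66956177014023
arm (np.float64(274.70185614849186), np.float64(236.96829079659707)) [ 0.48592268 -0.00201884  0.217     ] 180.94358283531247
arm (np.float64(274.9476831091181), np.float64(239.99925261584454)) [ 0.47838855 -0.00285542  0.217     ] 181.34713487428175
arm (np.float64(274.7895844292478), np.float64(243.00368227248816)) [ 0.47089889 -0.00268311  0.217     ] 181.16340699062124
```

```bash
python3 -c "
from h import *
from workcell import hand_in
s=manip.sense();print(abs(s['dq']).max(),s['ft_force']);print(hand_in())"
```

```text
0.04632084366396594 [-0.63460829  1.13126935 -0.02998159]
the job is handed in; nothing more can be done
None
```

Both levers are set and the job is handed in, at about 12 s of the 61 s allowed. No verdict was reported.

- **Short lower lever (quarter-wave plate):** I pushed it back until the tool met a hard stop, where the force climbed from about 2 N to over 13 N. The top camera puts its post 0.3° from the rear stop, against the 4° allowed.
- **Long upper lever (analyser):** I pushed it round to the front. In the last top picture it points about 0.7–1.2° past the zero line, against the 3° allowed. I left it there.

**Checks that disagreed:**
- **Fingertip height:** in the pictures the fingertips sat about 20 mm higher than the reported tool position. My first sweep at the lower lever passed just above its post without touching it. I repeated it about 20 mm lower and it worked.
- **Analyser angle:** partway through the push, the wrist-camera readings of its direction differed by about 2–3°. I relied on the unobstructed top view instead.

**Other objects:** the tool never went down near the tumbler, vase, jacks or block, and none looked shifted in the later pictures. I did not measure their final positions. The gripper was well clear of everything at hand-in, with a wrist-force reading of about 1 N.

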